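# Close up after painting test boards

## Robot

A 7-joint arm with a two-finger parallel gripper is mounted at the origin on the work surface. World frame = base frame: x ahead of the robot, y to its left, z up, the work surface at z = 0. Lengths are in m, angles in rad, forces in N, time in s.
With the tool pointing down it reaches from about 0.425 to 0.975 m from the base axis. Payload 16.7 kg.
Tool frame: the origin (TCP) lies midway between the tips of the shut fingers; the grasp point (between the pads) lies 19 mm behind it; z points along the fingers, y is the direction in which the jaws open and shut (so a half turn about z gives the same grasp; the last joint's range is limited). The gripper opens to 85 mm and grips with 20 to 120 N. Pads are 22 mm wide; open, the fingers measure 114 mm over their backs; the gripper's body (76 mm by 85 mm) begins 54 mm behind the grasp point. The pads swing forward as they close: fully open they stand 13 mm farther back than shut.
Start: joints at [-1.484, 0.426, 0.074, 1.606, -0.034, 1.111, -0.067], TCP at [0.158, 0.656, 0.231] pointing down, gripper open.
Joint ranges: [-2.85, 2.85], [-0.5, 2.14], [-1.23, 1.37], [0.21, 2.46], [-1.02, 4.16], [0.16, 2.05], [-2.73, 2.73]. Speed limits (rad/s): [1.89, 1.89, 2.39, 2.39, 3.01, 3.01, 3.01].

## Interface

Orientations are given as a rotation vector (axis times angle).
In Python, from station import * gives the robot as it stands. The module is installed in compiled form; this text tells all that it offers. Calls block until the motion is done:
- reach(position, orientation): joint-space move of the TCP to a pose.
- move_l(position, rot=None, speed=0.15, f_stop=None): straight line of the TCP; rot=None keeps the orientation; speed is the mean speed in m/s. With f_stop (N) it stops when the force on the tool has changed by that much, and returns True; else False.
- goto_joints(angles): joint-space move.
- command_gripper(opening, f_grip=None): finger opening in m; f_grip is the grip in N (None keeps the last); returns when the fingers have stopped.
- dwell(seconds).
- solve_ik(position, orientation): joint angles nearest the present ones, or None.
- get_state(): the state.
- snapshot(name): name is "side" or "top"; returns a dict with "img" (384x512x3 uint8, red, green, blue), "z_map" (384x512 float32, m along the optical axis (not along the pixel's ray), 0 where there is no reading), "fx", "fy", "cx", "cy" (pixels), "world_from_camera" (4x4, takes a point from camera to world coordinates). Camera axes: x right, y up, looking along -z (the intrinsics and any distortion apply to the point x, -y, -z); pixel columns grow to the right and rows downward; lengths in m; the calibration is good to about 2 mm. A picture is of the moment at which its call begins.
A pose or a line that the arm cannot do raises IKError and nothing moves.
- finish_job(): hands the job in, once; it reports no verdict.
The state is a dict: "clock": time; "joints": joint angles; "joint_vel": joint speeds; "effort": joint torques, N m; "position": TCP position; "orientation": TCP orientation; "force": force on the tool from outside, world axes, zero at the start; "torque": the same for the moment, N m; "grip_width": finger opening in m.
Only numpy, scipy, OpenCV 4.12 (cv2) and the standard library are available. Lean on these libraries where they do the work, as an engineer would, in place of code of your own. Each camera call takes 0.05 s, during which the arm holds its last target.

## Task

Close up after painting: first put the lid on the red tin and press it fully home, then move every white test board from the easel into the drying rack, each standing upright on its long edge in a slot of its own and centred along it. Last, push the roller sleeve right down onto the green cage; leave the flower pot, scraper, brush and tape roll where they are.

Things in the scene. Friction and masses are not known exactly. Their poses are not given: they have to be found in the camera images.
- lid_center (a point): The tin's loose lid: a round steel plug lid, 18 mm tall. Lower 10 mm is a plug of 52 mm diameter with a slightly tapered foot, upper 8 mm a head of 60 mm diameter. It lies on the deck plug down. Point at its centre, 9 mm above its underside (1 mm below the step); z axis up through the head. Mass about 70 g.
- tin_mouth (a point): The red steel tin, 86 mm diameter, 100 mm tall, which stands fast and does not move. Point at the centre of its round mouth, level with the flat top rim. Mouth diameter 55 mm. Inside it a stiff dark rubber seal holds a dropped-in lid 5 mm proud; pushing down with about 6 to 8 N moves the seal down and it stays down. Fully home, the step under the lid's head rests on the rim, so that the lid's centre point is 1 mm below this point.
- seal (a joint): How far the rubber seal in the tin's mouth has been pushed down (m): 0 at the start, about 0.005 once the lid is fully home. It does not spring back.
- rack: The steel drying rack, fixed: a base plate 110 x 236 mm, 8 mm thick, with five parallel slots side by side along its y axis (pitch 46 mm), each running along its x axis. Slots are 14 mm wide between thin walls 90 mm long, with flared mouths about 26 mm wide; the walls' tops are 57 mm above the deck. Origin at the underside's centre, z up. All five slots are empty at the start.
- easel: The plywood easel, fixed, base 120 x 235 mm, on which the boards lean side by side (pitch 52 mm along its y axis), each in its own cradle, tops leaning 0.42 rad from vertical towards the easel's +y. A backrest supports only the lower 42 mm of each board (on its +y side). Origin at the underside's centre, z up.
- cage_foot (a point): The green roller cage, fixed upright on a round foot of 78 mm diameter and 12 mm height. The point is on the cage's axis, level with the foot's top. The cage is 41 mm in diameter over its ribs, with a tapered nose, and rises 44 mm above this point.
- sleeve_center (a point): The loose white roller sleeve, a rigid open tube, 62 mm outside, 48 mm inside, 52 mm long, standing upright on the deck. Point at its centre, 26 mm from either end; z along the tube. Fully home on the cage its lower end rests on the foot, so that this point is 26 mm above cage_foot.
- slot0 (a point): Rack slot 0: point at the centre of the slot's floor (8 mm above the deck); x along the slot, y across it, z up. A board standing in it has its centre 45 mm above this point.
- slot1 (a point): Rack slot 1: point at the centre of the slot's floor (8 mm above the deck); x along the slot, y across it, z up. A board standing in it has its centre 45 mm above this point.
- slot2 (a point): Rack slot 2: point at the centre of the slot's floor (8 mm above the deck); x along the slot, y across it, z up. A board standing in it has its centre 45 mm above this point.
- slot3 (a point): Rack slot 3: point at the centre of the slot's floor (8 mm above the deck); x along the slot, y across it, z up. A board standing in it has its centre 45 mm above this point.
- slot4 (a point): Rack slot 4: point at the centre of the slot's floor (8 mm above the deck); x along the slot, y across it, z up. A board standing in it has its centre 45 mm above this point.
- board0_center (a point): A white painted test board, 100 x 10 x 90 mm, leaning in the easel at the start; absent in some starts. Point at its centre; x along its 100 mm length, y through its 10 mm thickness, z along its 90 mm height (towards the upper, free edge). Mass about 80 g.
- board1_center (a point): A white painted test board, 100 x 10 x 90 mm, leaning in the easel at the start; absent in some starts. Point at its centre; x along its 100 mm length, y through its 10 mm thickness, z along its 90 mm height (towards the upper, free edge). Mass about 80 g.
- board2_center (a point): A white painted test board, 100 x 10 x 90 mm, leaning in the easel at the start; absent in some starts. Point at its centre; x along its 100 mm length, y through its 10 mm thickness, z along its 90 mm height (towards the upper, free edge). Mass about 80 g.
- board3_center (a point): A white painted test board, 100 x 10 x 90 mm, leaning in the easel at the start; absent in some starts. Point at its centre; x along its 100 mm length, y through its 10 mm thickness, z along its 90 mm height (towards the upper, free edge). Mass about 80 g.
- pot: Bystander: terracotta flower pot, 82 mm across, 70 mm tall. Origin on its underside.
- scraper: Bystander: scraper with a black handle, 190 mm long, lying flat. Origin on its underside.
- brush: Bystander: paint brush lying flat. Origin on its underside.
- tape: Bystander: roll of paper tape, 90 mm across, 25 mm tall. Origin on its underside.
Mind the look-alikes: they are no part of the job. Of the things that look like the part that bears lid_center, the largest one is meant. What is shaped like the part that bears board1_center but brown is not meant.

How it is judged:
On the way, in this order (a step that is already met when the one before it is completed fails the run):
1. the lid is pressed fully home in the tin (horizontal distance between lid_center and tin_mouth below 0.005 m and z of lid_center in the frame of tin_mouth between -0.004 and 0.0012 m and angle between lid_center's own z axis and vertical below 0.08 rad), for 0.2 s.
2. every board present stands upright in a rack slot (x of board0_center in the frame of rack between -0.025 and 0.025 m and y of board0_center in the frame of rack between -0.105 and 0.105 m and z of board0_center in the frame of rack between 0.047 and 0.058 m and angle between the y axis of each of board0_center, board1_center, board2_center, board3_center and the y axis of rack, either way round below 0.15 rad and x of board1_center in the frame of rack between -0.025 and 0.025 m and y of board1_center in the frame of rack between -0.105 and 0.105 m and z of board1_center in the frame of rack between 0.047 and 0.058 m and x of board2_center in the frame of rack between -0.025 and 0.025 m and y of board2_center in the frame of rack between -0.105 and 0.105 m and z of board2_center in the frame of rack between 0.047 and 0.058 m and x of board3_center in the frame of rack between -0.025 and 0.025 m and y of board3_center in the frame of rack between -0.105 and 0.105 m and z of board3_center in the frame of rack between 0.047 and 0.058 m), for 0.2 s.
3. the sleeve is fully down on the cage (horizontal distance between sleeve_center and cage_foot below 0.008 m and z of sleeve_center in the frame of cage_foot between 0.021 and 0.029 m and angle between sleeve_center's own z axis and vertical below 0.12 rad), for 0.2 s.
At the end, for the whole second after the job is handed in: Lid centred in the mouth (5 mm), level, at most 2 mm short of home; every board present upright in a rack slot (0.15 rad), within 25 mm of its middle, lower edge on the base; sleeve upright on the cage, its end within 3 mm of the foot; bystanders within 30 mm of their start (all of step 1 and all of step 2 and all of step 3); the robot touches nothing.
It fails at once if a bystander (pot, scraper, brush or tape) is displaced by more than 30 mm (distance of any of pot, scraper, brush, tape from where it was at the start of the episode above 0.03 m).
Of board0, board1, board2, board3 only 2 to 4 are there at a start; the rules pass over those that are not, and their reading is None.
At some moment in a run one of lid, sleeve may be knocked a few centimetres aside while the robot is not near it.
It also fails if it takes over 210 s, if anything falls off the work surface, if the arm or the gripper's body presses on something with over 40 N, if the wrist force passes 120 N, or if a joint passes its speed limit or range.

## Working session

There is one attempt and no reset: what is moved stays moved. The work goes in short steps, each a Python script; the robot and the scene stay as the last script left them, time stands still between calls to the robot, and variables do not carry over. Pictures are saved under pics/ and viewed, and the job is handed in when it is done.

```bash
mkdir -p pics; ls; python3 - <<'E'
from station import *
import cv2,numpy as np
s=get_state();print(s['clock'],s['position'],s['orientation'],s['grip_width'])
for n in('top','side'):
    d=snapshot(n);cv2.imwrite(f'pics/{n}0.png',cv2.resize(d['img'][:,:,::-1],(800,600),interpolation=cv2.INTER_CUBIC))
    print(n,d['fx'],d['fy'],d['cx'],d['cy'],np.round(d['world_from_camera'],3).tolist(),(d['z_map']>0).mean(),[k for k in d])
E
```

```text
pics
0.0 [0.15761138 0.6559131  0.23060157] [-3.69563851e-01 -3.11970654e+00  2.04197279e-03] 0.08566569094370158
top 454.77429653087165 454.77429653087165 251.18714134572522 188.99767028849345 [[-0.019, 0.992, -0.128, 0.329], [-1.0, -0.021, -0.011, -0.022], [-0.013, 0.128, 0.992, 1.469], [0.0, 0.0, 0.0, 1.0]] 0.9960174560546875 ['img', 'z_map', 'fx', 'fy', 'cx', 'cy', 'world_from_camera']
side 392.4518350438782 392.4518350438782 254.82889361066987 194.47439040022132 [[0.834, 0.354, -0.423, 0.033], [-0.552, 0.521, -0.651, -0.748], [-0.01, 0.776, 0.63, 0.811], [0.0, 0.0, 0.0, 1.0]] 0.9959716796875 ['img', 'z_map', 'fx', 'fy', 'cx', 'cy', 'world_from_camera']
```

View pics/top0.png

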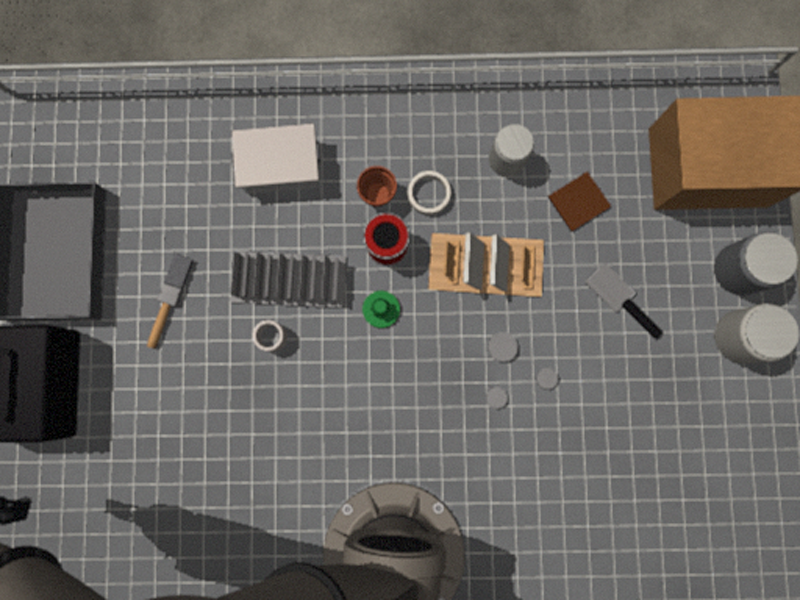

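View pics/side0.png

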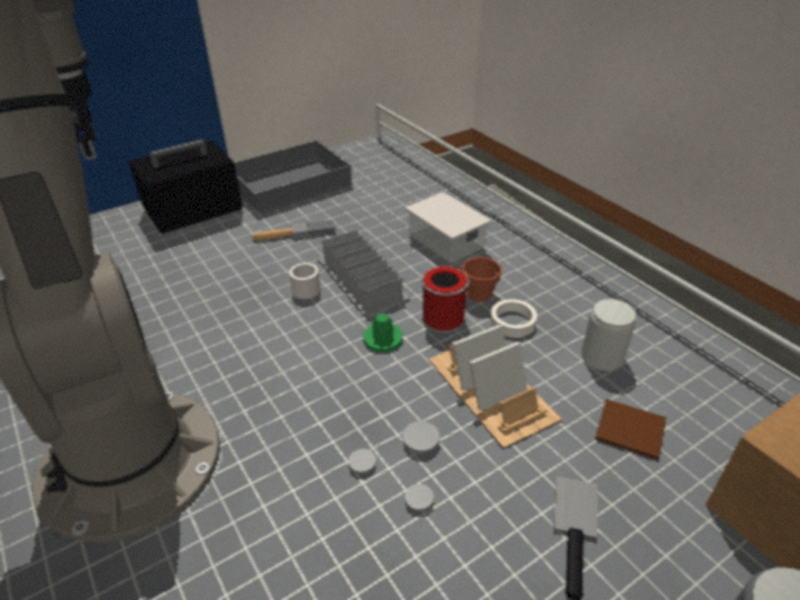

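The top view shows three lid-like discs at (503,347), (547,378) and (497,398) in 800x600 pixels. The first is the largest, so it is the lid meant. Two white boards lean in the easel at (468,260) and (500,260). The brown plate at (580,200) is a decoy. The sleeve is at (268,335), the cage at (381,309), the tin at (386,238) and the rack at (290,280).

```bash
cat > h.py <<'E'
from station import *
import cv2,numpy as np
from scipy.spatial.transform import Rotation as R
def cloud(d):
    v,u=np.mgrid[0:384,0:512]; z=d['z_map']
    p=np.stack([(u-d['cx'])/d['fx']*z,-(v-d['cy'])/d['fy']*z,-z],-1)
    W=d['world_from_camera']; P=p@W[:3,:3].T+W[:3,3]; P[z==0]=np.nan; return P
def ray(d,uv,h):
    uv=np.atleast_2d(np.asarray(uv,float))
    p=np.stack([(uv[:,0]-d['cx'])/d['fx'],-(uv[:,1]-d['cy'])/d['fy'],-np.ones(len(uv))],-1)
    W=d['world_from_camera'];r=p@W[:3,:3].T;o=W[:3,3]
    return o+r*((h-o[2])/r[:,2])[:,None]
def proj(d,P):
    W=np.linalg.inv(d['world_from_camera']);c=np.atleast_2d(P)@W[:3,:3].T+W[:3,3]
    return np.stack([d['cx']+d['fx']*c[:,0]/-c[:,2],d['cy']-d['fy']*c[:,1]/-c[:,2]],-1)
def down(yaw):  # tool z down, tool y at world angle yaw
    y=np.array([np.cos(yaw),np.sin(yaw),0]);z=np.array([0,0,-1.]);x=np.cross(y,z)
    return R.from_matrix(np.stack([x,y,z],1)).as_rotvec()
def crop(d,u0,v0,u1,v1,k,name):
    cv2.imwrite('pics/'+name,cv2.resize(d['img'][v0:v1,u0:u1,::-1],None,fx=k,fy=k,interpolation=cv2.INTER_CUBIC))
E
python3 - <<'E'
from h import *
d=snapshot('top');s=snapshot('side')
np.savez('top.npz',**d);np.savez('side.npz',**s)
crop(d,140,80,380,270,3,'topc.png');crop(s,190,130,430,340,3,'sidec.png')
for n,x in(('top',d),('side',s)):
    P=cloud(x)
    fl=(abs(P[...,2])<.008)&(abs(P[...,1])<.3)&(P[...,0]>.3)&(P[...,0]<.8)
    print(n,'floor',np.nanmean(P[fl],0),np.nanstd(P[fl],0))
    m=((P[...,2]>.009)&(P[...,2]<1)&(P[...,0]>.3)&(P[...,0]<1.0)&(abs(P[...,1])<.6)).astype(np.uint8)
    k,l,st,c=cv2.connectedComponentsWithStats(m)
    for i in range(1,k):
        if st[i,4]<25: continue
        q=P[l==i]; print(c[i].round(1),st[i,:5],'lo',np.percentile(q,2,0).round(3),'hi',np.percentile(q,98,0).round(3))
E
```

```text
top floor [ 0.5264303  -0.00503241  0.00082772] [0.14834075 0.1699348  0.00323405]
[246.7  37.1] [  57   31  380   13 1505] lo [ 0.984 -0.576  0.097] hi [0.996 0.576 0.111]
[247.7  44.1] [ 64  39 367  11 698] lo [ 0.986 -0.573  0.046] hi [0.995 0.577 0.059]
[433.2  98. ] [ 416   62   36   72 2000] lo [ 0.69  -0.598  0.015] hi [ 0.866 -0.557  0.164]
[176.4 100.6] [ 147   79   58   46 2200] lo [0.744 0.143 0.018] hi [0.86  0.309 0.085]
[327.   95.1] [313  79  29  33 713] lo [ 0.769 -0.288  0.015] hi [ 0.839 -0.216  0.115]
[240.9 116.6] [229 106  25  26 385] lo [ 0.699 -0.017  0.009] hi [0.775 0.059 0.074]
[274.7 122.1] [261 109  28  28 269] lo [ 0.691 -0.13   0.01 ] hi [ 0.777 -0.046  0.031]
[371.1 128. ] [353 111  39  36 484] lo [ 0.657 -0.456  0.009] hi [ 0.758 -0.349  0.017]
[247.2 151.5] [233 136  30  33 773] lo [ 0.585 -0.037  0.018] hi [0.667 0.043 0.106]
[303.4 167. ] [295 148  18  39 432] lo [ 0.528 -0.199  0.01 ] hi [ 0.627 -0.148  0.1  ]
[319.5 167.9] [311 150  17  37 407] lo [ 0.524 -0.25   0.01 ] hi [ 0.623 -0.2    0.1  ]
[289.1 166.1] [282 152  15  30 260] lo [ 0.544 -0.15
[... 1771 characters left out ...]
 287  192   63   87 2654] lo [ 0.524 -0.298  0.011] hi [ 0.766 -0.056  0.098]
[244.3 213.1] [232 201  25  23 399] lo [ 0.455 -0.019  0.01 ] hi [0.525 0.046 0.057]
[482.  292.1] [ 452  251   60   84 1765] lo [ 0.689 -0.599  0.015] hi [ 0.803 -0.561  0.163]
[403.7 273.3] [381 255  45  38 961] lo [ 0.659 -0.459  0.009] hi [ 0.761 -0.352  0.014]
[268.7 279.3] [257 269  24  21 387] lo [ 0.379 -0.259  0.012] hi [ 0.434 -0.204  0.021]
[233.3 293.1] [225 287  15  15 138] lo [ 0.301 -0.236  0.01 ] hi [ 0.326 -0.196  0.016]
[368.1 338.3] [ 354  305   28   79 1154] lo [ 0.425 -0.552  0.009] hi [ 0.566 -0.419  0.019]
[267.5 317.8] [259 310  18  17 248] lo [ 0.322 -0.339  0.01 ] hi [ 0.361 -0.299  0.016]
```

View pics/topc.png

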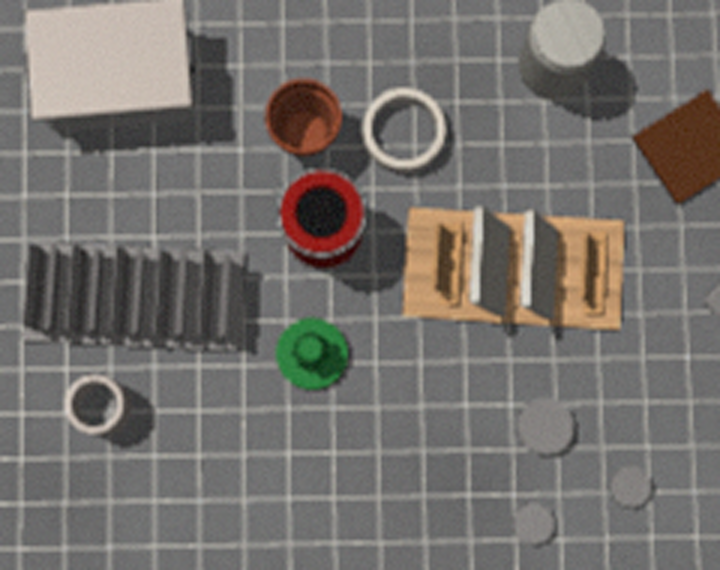

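View pics/sidec.png

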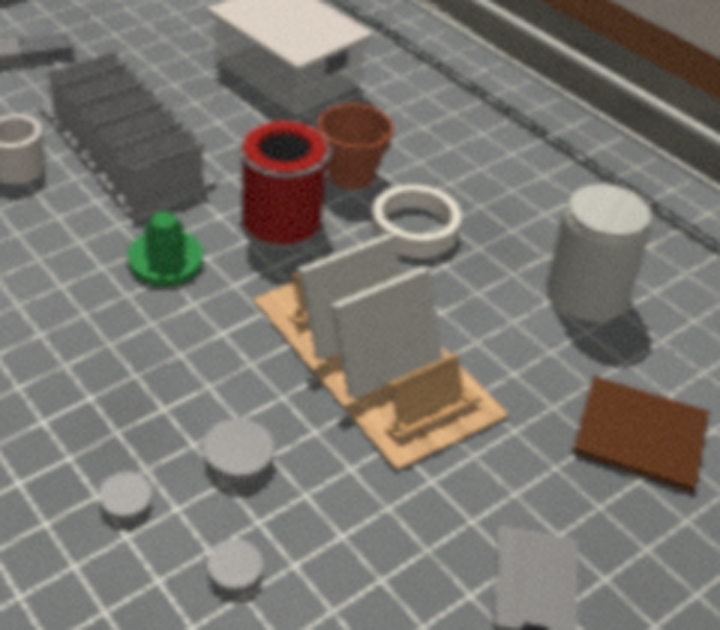

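The crops confirm it. The large disc at crop (547,427) measures about 54 mm or more in the depth map, against about 40 mm for the two small ones, so it is the lid. Next I measure accurately in both views.

```bash
cat > meas.py <<'E'
from h import *
def disc(d,P,c,zlo,zhi,r=.06):
    m=(P[...,2]>zlo)&(P[...,2]<zhi)&(np.hypot(P[...,0]-c[0],P[...,1]-c[1])<r)
    return m
def lidpos(d,c,zt=.018,r=.055):
    P=cloud(d); m=disc(d,P,c,.011,.03,r).astype(np.uint8)
    k,l,st,_=cv2.connectedComponentsWithStats(m); i=1+np.argmax(st[1:,4])
    cs,_=cv2.findContours((l==i).astype(np.uint8),0,cv2.CHAIN_APPROX_NONE)
    v,u=np.nonzero(l==i); q=ray(d,np.stack([u,v],1),zt); return q.mean(0),st[i,4],np.ptp(q,0)
def masked(d,lo,hi,c,rp,z):
    hsv=cv2.cvtColor(d['img'],cv2.COLOR_RGB2HSV); m=cv2.inRange(hsv,lo,hi)
    g=np.zeros_like(m);cv2.circle(g,tuple(int(x) for x in c),rp,255,-1);m&=g
    cs,_=cv2.findContours(m,0,cv2.CHAIN_APPROX_NONE); b=max(cs,key=cv2.contourArea)
    b=cv2.convexHull(b); q=ray(d,b[:,0,:],z)[:,:2].astype(np.float32)
    e=cv2.fitEllipse(q.reshape(-1,1,2)*1000); return np.round(e[0],1),np.round(e[1],1)
E
python3 - <<'E'
from meas import *
for n in('top','side'):
    d=dict(np.load(n+'.npz'));P=cloud(d)
    print(n,'lid',lidpos(d,(.4075,-.23)))
    for nm,lo,hi,w,z,rp in(('green',(45,80,20),(85,255,255),(.49,.016,.012),.012,26),('red',(0,120,40),(8,255,255),(.627,.003,.1),.1,30)):
        print(nm,masked(d,lo,hi,proj(d,w)[0],rp,z))
    c=proj(d,(.627,.003,.1))[0]
    print('mouth',masked(d,(0,0,0),(180,255,62),c,13,.1))
    m=(P[...,2]>.045)&(P[...,2]<.1)&(np.hypot(P[...,0]-.437,P[...,1]-.242)<.06);v,u=np.nonzero(m);print('sleeve',m.sum(),cv2.minEnclosingCircle((ray(d,np.stack([u,v],1),.052)[:,:2]*1000).astype(np.float32)))
    m=(P[...,2]>.048)&(P[...,2]<.075)&(abs(P[...,0]-.555)<.08)&(abs(P[...,1]-.207)<.14);q=P[m]
    print('rack',m.sum(),np.median(q[:,2]),cv2.minAreaRect((q[:,:2]*1000).astype(np.float32)))
    for y0 in(-.16,-.21):
        m=(P[...,2]>.085)&(P[...,2]<.12)&(abs(P[...,0]-.575)<.07)&(abs(P[...,1]-y0)<.025);q=P[m]
        print('board',y0,m.sum(),q.mean(0).round(4),np.percentile(q,[1,99],0).round(4).tolist(),cv2.minAreaRect((q[:,:2]*1000).astype(np.float32)))
E
```

```text
top lid (array([ 0.40863073, -0.22806791,  0.018     ]), np.int32(273), array([0.05752094, 0.05755365, 0.        ]))
green (array([489.7,  18.5]), array([75.2, 77.2]))
red (array([625.8,   4.4]), array([82.4, 83.2]))
mouth (array([625.8,   4.5]), array([48.7, 51.2]))
sleeve 134 ((438.4862976074219, 243.9433135986328), 31.04549789428711)
rack 666 0.054190810434710524 ((558.9996337890625, 210.66493225097656), (215.38851928710938, 90.09323120117188), 86.20999145507812)
board -0.16 151 [ 0.58   -0.1564  0.0949] [[0.5307, -0.1664, 0.0859], [0.6293, -0.1476, 0.1031]] ((580.3034057617188, -157.07493591308594), (14.988903045654297, 100.57254791259766), 84.87625122070312)
board -0.21 139 [ 0.5746 -0.2076  0.0949] [[0.5263, -0.2188, 0.0859], [0.6229, -0.1991, 0.1033]] ((574.409912109375, -208.6949462890625), (15.288250923156738, 97.22572326660156), 85.2930908203125)
side lid (array([ 0.4062926 , -0.23208904,  0.018     ]), np.int32(384), array([6.17963425e-02, 6.26419976e-02, 2.22044605e-16]))
green (array([494.3,  21.8]), array([ 75.7, 114.9]))
red (array([625. , -30.6]), array([131.3, 227.8]))
mouth (array([6.26e+02, 1.00e-01]), array([41., 46.]))
sleeve 118 ((436.3141174316406, 237.3866729736328), 35.43511962890625)
rack 650 0.05343427148575952 ((556.8970947265625, 210.593994140625), (219.7770538330078, 91.43412017822266), 86.46976470947266)
board -0.16 209 [ 0.5774 -0.1602  0.0929] [[0.5296, -0.1692, 0.0852], [0.6273, -0.148, 0.0998]] ((578.5125122070312, -158.67723083496094), (19.17850112915039, 102.02986145019531), 85.30675506591797)
board -0.21 231 [ 0.5708 -0.212   0.0931] [[0.5241, -0.2209, 0.0852], [0.6214, -0.2004, 0.0996]] ((573.2147827148438, -210.54898071289062), (17.466075897216797, 100.21593475341797), 86.53932189941406)
```

```bash
cat >> h.py <<'E'
def near(pos,yaw):
    q0=get_state()['joints'];best=None
    for k in(-1,0,1,2):
        r=down(yaw+k*np.pi);q=solve_ik(pos,r)
        if q is None: continue
        c=np.abs(np.array(q)-q0).max()
        if best is None or c<best[0]-1e-6: best=(c,r,q)
    return best
def st():
    s=get_state();print('t%.1f'%s['clock'],'pos',s['position'].round(4),'F',np.round(s['force'],1),'w',round(s['grip_width'],4),flush=True);return s
E
python3 - <<'E'
from h import *
L=np.array([.408,-.2295])
b=near([L[0],L[1],.2],np.pi/2);print(b)
reach([L[0],L[1],.2],b[1]);st()
d=snapshot('top');crop(d,140,80,380,270,3,'t1.png')
move_l([L[0],L[1],.04],speed=.12);st()
command_gripper(.072,20)
print(move_l([L[0],L[1],-.006],speed=.02,f_stop=3));st()
E
```

```text
(np.float64(0.96095909306559), array([3.14159265e+00, 9.61835347e-17, 0.00000000e+00]), array([-0.53919685,  0.18029324,  1.03484854,  2.12889332, -0.19368693,
        0.92896342, -0.96545709]))
t3.4 pos [ 0.4084 -0.2291  0.2   ] F [-0.7  0.6  0.2] w 0.0857
t5.0 pos [ 0.4083 -0.2296  0.0405] F [0.  0.  0.5] w 0.0854
False
t7.7 pos [ 0.4081 -0.2295 -0.0059] F [-0.6 -0.3 -0.6] w 0.0718
```

```bash
python3 - <<'E'
from h import *
d=snapshot('side');crop(d,190,180,390,340,4,'s1.png')
E
```

```text
(no output)
```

View pics/s1.png

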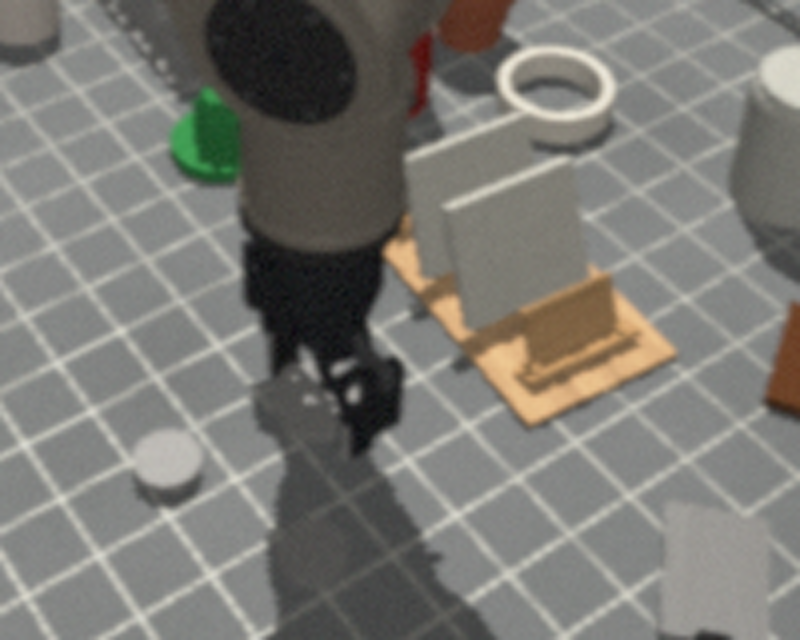

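```bash
python3 - <<'E'
from h import *
x,y=.408,-.2295
move_l([x,y,.001],speed=.03);command_gripper(.05,20);st()
command_gripper(.074);st()
move_l([x,y,.04]);
b=near([x,y,.04],0.);print(b[0]);reach([x,y,.04],b[1]);st()
move_l([x,y,.001],speed=.06);command_gripper(.05,20);st()
command_gripper(.074);st()
move_l([x,y,.15])
E
```

```text
t8.4 pos [ 0.4081 -0.2294  0.0012] F [-0.4  1.3  9. ] w 0.0593
t8.7 pos [ 0.4079 -0.2295  0.0009] F [-0.2 -0.2 -0.8] w 0.0738
1.1957849500002582
t10.2 pos [ 0.4077 -0.2295  0.0397] F [0.1 0.2 0.1] w 0.074
t11.3 pos [ 0.4082 -0.2296  0.0014] F [-1.2  0.7  9.5] w 0.0586
t11.6 pos [ 0.4081 -0.2295  0.001 ] F [-0.  -0.3  0.7] w 0.0744
```

```bash
python3 - <<'E'
from meas import *
b=near([.45,.0,.25],0.);reach([.45,.0,.25],b[1]);st()
for n in('top','side'):
    d=snapshot(n);np.savez(n+'1.npz',**d);print(n,lidpos(d,(.408,-.2295)))
    crop(d,140,80,400,280,3,n+'2.png')
E
```

```text
t14.8 pos [ 4.498e-01 -4.000e-04  2.495e-01] F [ 0.2 -0.7 -0.3] w 0.0741
top (array([ 0.3784902 , -0.22628609,  0.018     ]), np.int32(257), array([5.10274394e-02, 5.76212866e-02, 2.22044605e-16]))
side (array([ 0.37785755, -0.23034473,  0.018     ]), np.int32(344), array([5.13791010e-02, 6.29236994e-02, 2.22044605e-16]))
```

View pics/top2.png

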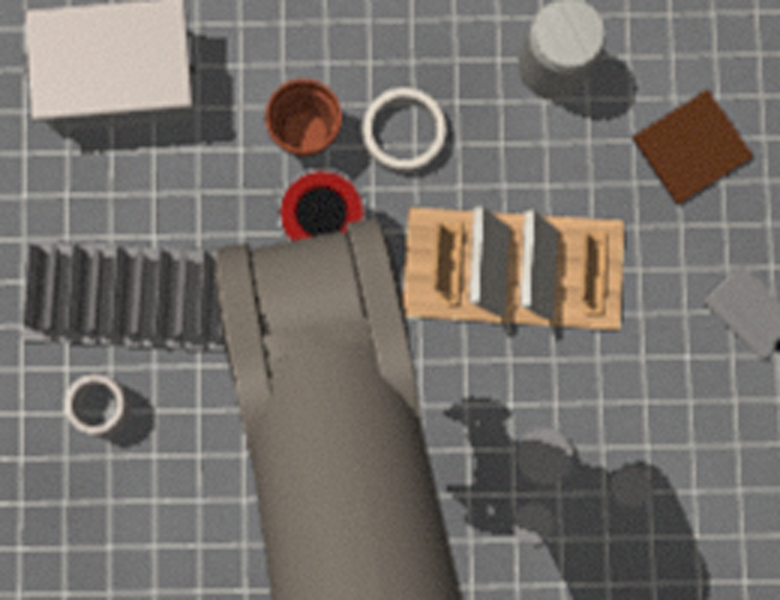

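The lid was knocked about 30 mm towards the base; it now appears at crop (545,460). I remeasure it around its new spot.

```bash
python3 - <<'E'
from meas import *
for n in('top','side'):
    d=dict(np.load(n+'1.npz'))
    print(n,lidpos(d,(.374,-.2285)))
x,y=.374,-.2285
for yw in (0,np.pi/2): 
  for z in(.15,.04,0): b=near([x,y,z],yw);print(yw,z,b and b[0])
E
```

```text
top (array([ 0.37637974, -0.22601172,  0.018     ]), np.int32(279), array([5.71967265e-02, 5.76212866e-02, 2.22044605e-16]))
side (array([ 0.37440372, -0.23049057,  0.018     ]), np.int32(395), array([6.08432086e-02, 6.29236994e-02, 2.22044605e-16]))
0 0.15 0.5227769270011635
0 0.04 0.5035640526895772
0 0 0.5969987873345389
1.5707963267948966 0.15 1.0345193657640923
1.5707963267948966 0.04 1.1007294130579577
1.5707963267948966 0 1.139957692202896
```

```bash
python3 - <<'E'
from meas import *
x,y=.3754,-.2283
b=near([x,y,.1],0.);reach([x,y,.1],b[1])
move_l([x,y,.001],speed=.1);command_gripper(.05,20);st();command_gripper(.074)
move_l([x,y,.035]);b=near([x,y,.035],np.pi/2);reach([x,y,.035],b[1])
move_l([x,y,.001],speed=.06);command_gripper(.05,20);s=st();command_gripper(.074);st()
move_l([x,y,.1],speed=.2)
b=near([.45,.0,.25],np.pi/2);reach([.45,.0,.25],b[1]);st()
for n in('top','side'):
    d=snapshot(n);np.savez(n+'1.npz',**d);print(n,lidpos(d,(x,y)))
E
```

```text
t17.4 pos [ 0.3757 -0.2285  0.0017] F [-1.9  0.1  9.9] w 0.0591
t20.3 pos [ 0.3756 -0.2284  0.0015] F [-1.4  0.8  5.7] w 0.0587
t20.6 pos [ 0.3755 -0.2283  0.0011] F [-0.5  0.8 -0.8] w 0.074
t22.3 pos [ 0.4495 -0.001   0.2489] F [ 0.4 -0.7  0.6] w 0.0738
top (array([ 0.37677458, -0.22659211,  0.018     ]), np.int32(277), array([5.71967265e-02, 5.75070062e-02, 2.22044605e-16]))
side (array([ 0.37447436, -0.23081883,  0.018     ]), np.int32(396), array([6.08432086e-02, 6.32143060e-02, 2.22044605e-16]))
```

```bash
python3 - <<'E'
from meas import *
x,y=.3755,-.2284
b=near([x,y,.08],np.pi/2);reach([x,y,.08],b[1])
move_l([x,y,.003],speed=.1);command_gripper(.05,40);st()
move_l([x,y,.16],speed=.2)
tx,ty=.6255,.0026
b=near([tx,ty,.16],np.pi/2);print(b[0]);reach([tx,ty,.16],b[1]);st()
move_l([tx,ty,.115],speed=.1);st()
print(move_l([tx,ty,.096],speed=.015,f_stop=4));st()
E
```

```text
t24.8 pos [ 0.376  -0.2285  0.0039] F [-2.7  2.6 15.4] w 0.0581
0.4730672442775319
t27.0 pos [6.249e-01 6.000e-04 1.600e-01] F [-0.4 -0.4 -0.5] w 0.0579
t27.6 pos [0.6256 0.0023 0.1152] F [ 0.9  0.3 -1.1] w 0.058
True
t28.6 pos [0.6258 0.0025 0.0985] F [0.7 0.3 2.4] w 0.0579
```

```bash
python3 - <<'E'
from meas import *
tx,ty=.6255,.0026
command_gripper(.07);st()
move_l([tx,ty,.15],speed=.2);command_gripper(0.0);st()
move_l([tx,ty,.12],speed=.1)
print(move_l([tx,ty,.100],speed=.012,f_stop=16));st()
move_l([tx,ty,.15],speed=.1)
reach([.45,.2,.25],near([.45,.2,.25],np.pi/2)[1])
for n in('top','side'):
    d=snapshot(n);np.savez(n+'2.npz',**d);crop(d,*((190,110,320,220) if n=='top' else (220,140,350,240)),6,n+'3.png')
    P=cloud(d);m=(np.hypot(P[...,0]-.6265,P[...,1]-.003)<.02)&(P[...,2]>.06)&(P[...,2]<.13);print(n,m.sum(),np.median(P[m],0))
    m=(np.hypot(P[...,0]-.6265,P[...,1]-.003)<.045)&(np.hypot(P[...,0]-.6265,P[...,1]-.003)>.034)&(P[...,2]>.09)&(P[...,2]<.13);print(n,m.sum(),np.median(P[m],0))
E
```

```text
t28.9 pos [0.6252 0.0025 0.0981] F [0.3 0.2 0.8] w 0.07
t29.9 pos [0.6255 0.0026 0.15  ] F [0.6 0.2 0.5] w 0.0
True
t31.4 pos [0.6256 0.0026 0.1081] F [-1.9 -0.6  9.3] w -0.0002
top 132 [0.62580196 0.00311739 0.10885341]
top 282 [0.62486023 0.0032057  0.09971026]
side 79 [0.62622402 0.00403118 0.10842294]
side 169 [ 0.61135009 -0.01366766  0.09993643]
```

View pics/top3.png

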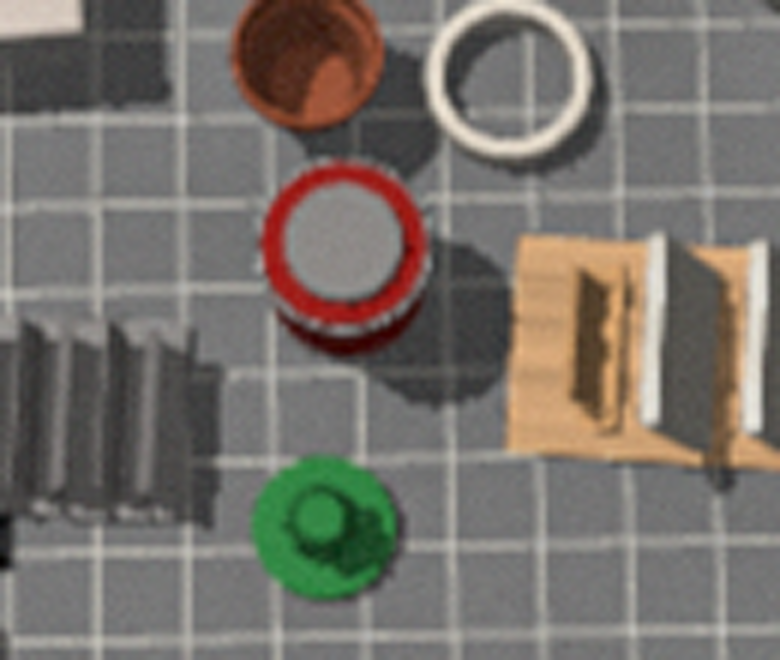

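View pics/side3.png

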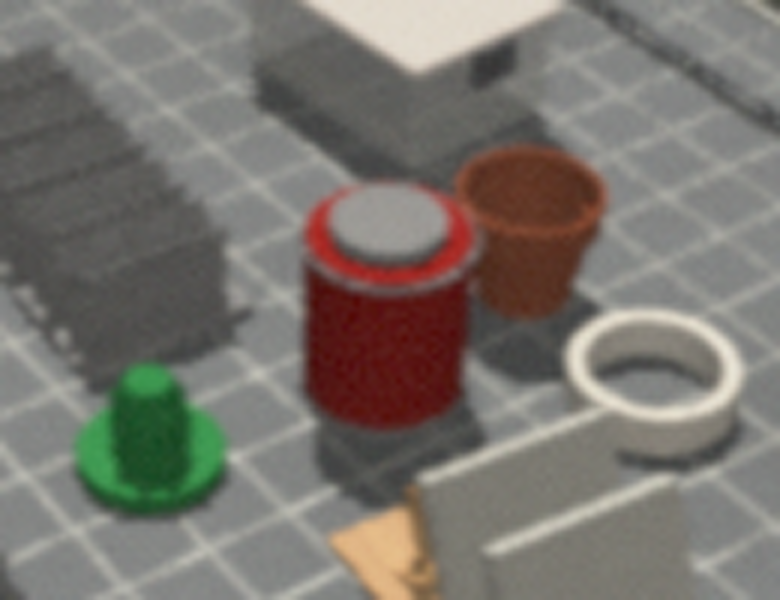

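The lid sits level with its top at 108.5 mm, so it is home. Now the board top edges and the rack slot profile.

```bash
python3 - <<'E'
from meas import *
d=dict(np.load('top2.npz'));d0=dict(np.load('top.npz'))
P=cloud(d)-[.0013,.0018,0]; V=d['img'].max(-1)
for y0 in(-.16,-.21):
    m=(P[...,2]>.08)&(P[...,2]<.12)&(abs(P[...,0]-.577)<.07)&(abs(P[...,1]-y0)<.025)&(V>170);q=P[m]
    c=q.mean(0);w,v=np.linalg.eigh(np.cov((q[:,:2]-c[:2]).T));a=v[:,1]*np.sign(v[0,1])
    t=(q[:,:2]-c[:2])@a
    print('board',m.sum(),c.round(4),'xaxis deg',np.degrees(np.arctan2(a[1],a[0])),t.min(),t.max(),'z',np.percentile(q[:,2],[5,50,95]).round(4))
P=cloud(d0)-[.0013,.0018,0];V=d0['img'].max(-1)
a=np.radians(86.3-90);X=np.array([np.cos(a),np.sin(a)]);Y=np.array([-X[1],X[0]])
q=P[...,:2]-[.5577,.2105];xr=q@X;yr=q@Y
m=(abs(xr)<.03)&(abs(yr)<.125)
h,e=np.histogram(yr[m],bins=60,range=(-.12,.12));
for i in range(60):
    k=m&(yr>e[i])&(yr<e[i+1]);z=P[...,2][k]
    print('%d:%s'%(round((e[i]+.002)*1000),'%d/%d'%(np.nanmedian(z)*1000,len(z)) if len(z) else '-'),end=' ')
crop(d0,140,150,230,205,8,'rack.png')
E
```

```text
board 89 [ 0.577  -0.1551  0.0966] xaxis deg -4.723444211015935 -0.04847066380154488 0.04939639572772894 z [0.0917 0.0963 0.1017]
board 88 [ 0.5718 -0.2069  0.0962] xaxis deg -4.828868809528758 -0.0473556829990032 0.0487222147305079 z [0.0909 0.0964 0.1017]
-118:6/26 -114:7/23 -110:8/30 -106:51/42 -102:50/21 -98:9/1 -94:8/21 -90:8/24 -86:38/52 -82:55/26 -78:58/9 -74:9/5 -70:7/20 -66:8/27 -62:13/34 -58:17/38 -54:47/7 -50:9/6 -46:9/20 -42:17/53 -38:51/28 -34:55/22 -30:- -26:6/10 -22:9/22 -18:9/29 -14:17/48 -10:46/27 -6:- -2:9/7 2:8/24 6:35/66 10:54/29 14:56/9 18:- 22:9/11 26:10/25 30:13/40 34:21/47 38:46/7 42:- 46:9/14 50:22/64 54:50/40 58:55/18 62:51/1 66:- 70:10/9 74:11/29 78:25/53 82:20/32 86:44/2 90:13/1 94:10/22 98:32/78 102:54/33 106:52/6 110:- 114:- 118:1/5
```

View pics/rack.png

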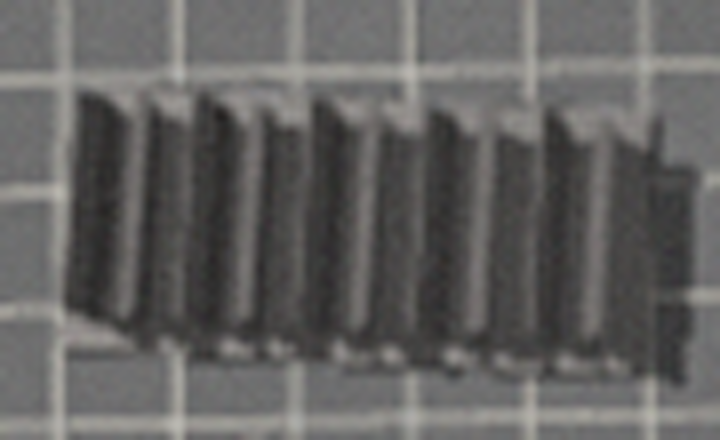

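```bash
cat >> h.py <<'E'
def rot(y,z):
    y=np.array(y,float);z=np.array(z,float);return R.from_matrix(np.stack([np.cross(y,z),y,z],1)).as_rotvec()
def nearr(pos,y,z,q0=None):
    q0=get_state()['joints'];best=None
    for s in(1,-1):
        r=rot(s*np.array(y),z);q=solve_ik(pos,r)
        if q is None: continue
        c=np.abs(np.array(q)-q0).max()
        if best is None or c<best[0]: best=(c,r,s)
    return best
ae=np.radians(85.2);YE=np.array([np.cos(ae),np.sin(ae),0]);U=np.cos(.42)*np.array([0,0,1.])+np.sin(.42)*YE;N=np.cos(.42)*YE-np.sin(.42)*np.array([0,0,1.])
ar=np.radians(86.3);YR=np.array([np.cos(ar),np.sin(ar),0]);RC=np.array([.5577,.2110,0])
def pick(c):
    c=np.array(c);T=c-.036*U
    command_gripper(.032,40)
    b=nearr(T+.11*U,N,-U);print(b[0],b[2]);reach(T+.11*U,b[1]);move_l(T+.06*U,b[1],speed=.15);st()
    print(move_l(T,b[1],speed=.06,f_stop=5));st()
    command_gripper(.0,40);st()
    move_l(T+.13*U,b[1],speed=.15);st();return b[2]
def place(k,sg):
    p=RC+46e-3*k*YR
    r=rot(sg*YR,[0,0,-1.])
    reach(p+[0,0,.23],r);st()
    move_l(p+[0,0,.125],r,speed=.15);st()
    print(move_l(p+[0,0,.058],r,speed=.04,f_stop=5));st()
E
python3 - <<'E'
from h import *
print('sg',pick([.577,-.1551,.0965]))
for n in('top','side'):
    d=snapshot(n);crop(d,*((230,110,360,220) if n=='top' else (230,120,360,280)),5,n+'4.png')
E
```

```text
0.3260566501610661 -1
t35.4 pos [ 0.5781 -0.1447  0.1189] F [-0.2 -0.  -0. ] w 0.0322
False
t36.6 pos [ 0.576  -0.1696  0.0639] F [-0.2  0.2  0.1] w 0.0321
t36.9 pos [ 0.5761 -0.1695  0.0639] F [-0.4  3.4  6.6] w 0.0099
t37.9 pos [ 0.5797 -0.1173  0.1816] F [-0.1  0.3 -1.5] w 0.0095
sg -1
```

View pics/side4.png

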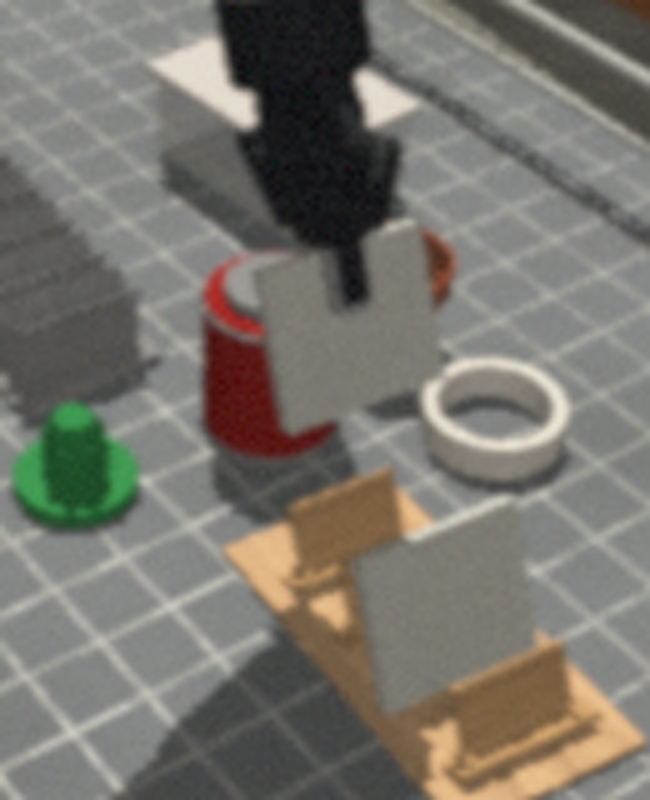

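The first board is held centrally. I lift it clear of the tin and place it.

```bash
sed -i 's/    reach(p+\[0,0,.23\],r);st()/    move_l(np.array(get_state()["position"])+[0,0,.07],speed=.2);reach(p+[0,0,.23],r);st()/' h.py
python3 - <<'E'
from h import *
place(1,-1)
for n in('top','side'):
    d=snapshot(n);crop(d,*((130,110,260,220) if n=='top' else (190,120,290,220)),6,n+'5.png')
E
```

```text
t39.9 pos [0.5612 0.2553 0.23  ] F [ 0.4  0.2 -0.9] w 0.0099
t40.7 pos [0.5612 0.2569 0.1258] F [ 0.1  0.  -0.1] w 0.0096
True
t42.1 pos [0.5606 0.257  0.0623] F [-1.2  0.2  6.7] w 0.0095
```

View pics/side5.png

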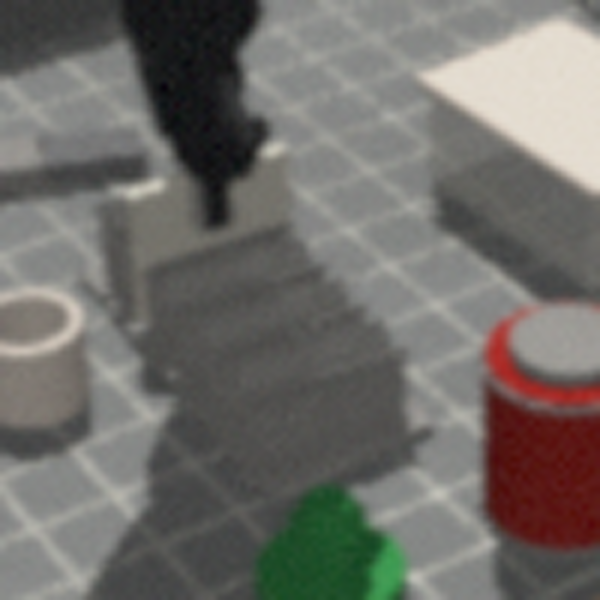

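```bash
python3 - <<'E'
from h import *
command_gripper(.03);st()
p=np.array(get_state()['position']);move_l(p+[0,0,.17],speed=.2)
print('sg',pick([.5718,-.2069,.0963]))
for n in('top','side'):
    d=snapshot(n);np.savez(n+'3.npz',**d);crop(d,*((140,110,360,260) if n=='top' else (190,120,360,280)),4 if n=='side' else 3.5,n+'6.png')
E
```

```text
t42.6 pos [0.56   0.2566 0.0617] F [-0.9  0.2  0.6] w 0.0298
0.3751195819612778 -1
t45.9 pos [ 0.5729 -0.1967  0.1185] F [ 0.4 -0.9  1.3] w 0.032
False
t47.0 pos [ 0.5708 -0.2214  0.0637] F [ 0.9  0.7 -0. ] w 0.0319
t47.3 pos [ 0.5708 -0.2212  0.0637] F [-1.4  3.5  6.3] w 0.0093
t48.4 pos [ 0.5745 -0.169   0.1815] F [-0.5 -0.2 -1.2] w 0.0098
sg -1
```

View pics/side6.png

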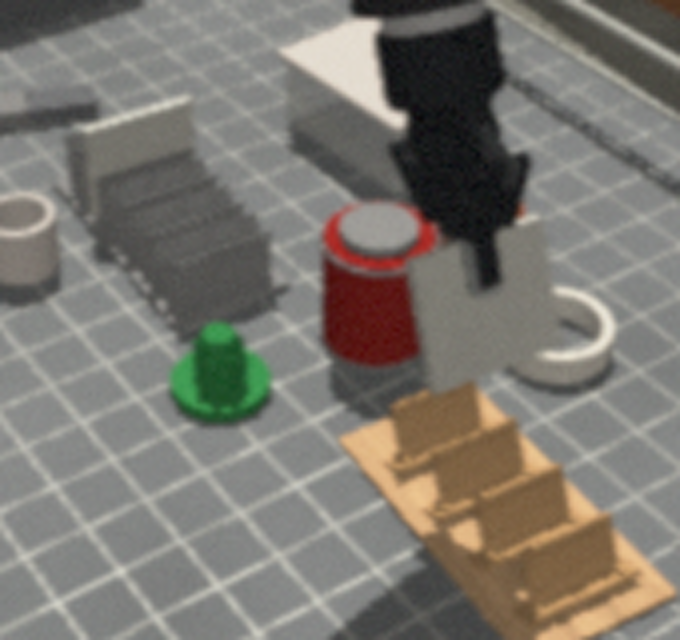

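View pics/top6.png

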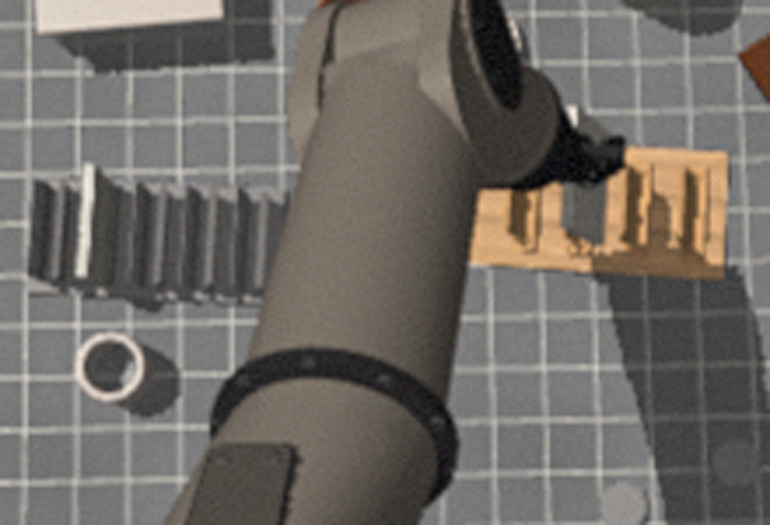

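```bash
python3 - <<'E'
from meas import *
place(-1,-1)
command_gripper(.03);st()
p=np.array(get_state()['position']);move_l(p+[0,0,.2],speed=.2)
reach([.6,-.05,.3],near([.6,-.05,.3],np.pi/2)[1]);st()
for n in('top','side'):
    d=snapshot(n);np.savez(n+'4.npz',**d);crop(d,*((130,110,280,240) if n=='top' else (170,120,310,230)),5,n+'7.png')
    P=cloud(d);
    if n=='top':P=P-[.0013,.0018,0]
    q=P-RC;X=np.array([YR[1],-YR[0],0]);xr=q@X;yr=q@YR
    for k in(-1,1):
        for lo,hi in((.088,.12),(.065,.085)):
            m=(P[...,2]>lo)&(P[...,2]<hi)&(abs(xr)<.08)&(abs(yr-.046*k)<.03)
            print(n,k,m.sum(),xr[m].min().round(4),xr[m].max().round(4),'y',yr[m].mean().round(4),np.median(P[...,2][m]).round(4))
    m=(P[...,2]>.045)&(P[...,2]<.1)&(np.hypot(P[...,0]-.437,P[...,1]-.242)<.07)
    v,u=np.nonzero(m);print('sleeve',m.sum(),cv2.minEnclosingCircle((ray(d,np.stack([u,v],1),.052)[:,:2]*1000).astype(np.float32)))
    print('green',masked(d,(45,80,20),(85,255,255),proj(d,(.49,.016,.012))[0],26,.012))
    m=(np.hypot(P[...,0]-.6265,P[...,1]-.003)<.02)&(P[...,2]>.06)&(P[...,2]<.13);print('lid z',np.median(P[m],0) if m.any() else None)
E
```

```text
t50.2 pos [0.555  0.1637 0.2299] F [ 0.3 -0.5 -0.3] w 0.0095
t51.0 pos [0.5553 0.165  0.1257] F [ 0.2  0.3 -1. ] w 0.0094
True
t52.5 pos [0.5547 0.1652 0.0621] F [-1.4  0.9  7. ] w 0.0097
t52.8 pos [0.5541 0.1649 0.0615] F [-0.4  0.4  0.2] w 0.0301
t54.8 pos [ 0.5998 -0.0492  0.2992] F [-0.4  0.3 -0.1] w 0.0298
top -1 119 -0.0473 0.0526 y -0.0474 0.0982
top -1 34 -0.0473 0.0524 y -0.0511 0.0758
top 1 127 -0.0479 0.0519 y 0.0444 0.0983
top 1 41 -0.048 0.0488 y 0.0406 0.074
sleeve 136 ((438.7528381347656, 243.97434997558594), 30.88395881652832)Traceback (most recent call last):
  File "<stdin>", line 17, in <module>
  File "meas.py", line 13, in masked
    cs,_=cv2.findContours(m,0,cv2.CHAIN_APPROX_NONE); b=max(cs,key=cv2.contourArea)
                                                        ~~~^^^^^^^^^^^^^^^^^^^^^^^^
ValueError: max() iterable argument is empty
```

View pics/top7.png

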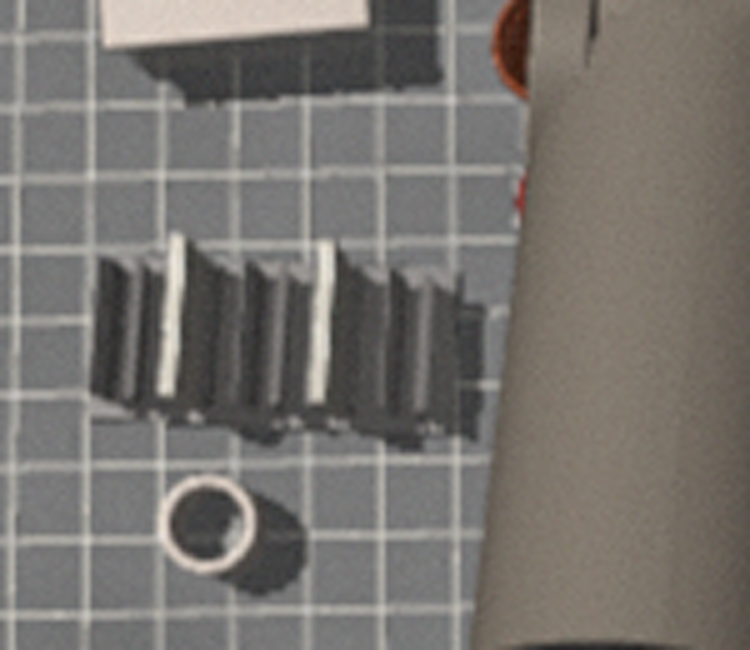

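Both boards stand in separate slots: tops at 98 mm, along-slot offset about +2 mm, across-slot −47/+44 mm. Now the sleeve.

```bash
python3 - <<'E'
from meas import *
x,y=.4375,.2422; cx,cy=.4884,.0167
command_gripper(.085,30)
b=near([x,y,.2],np.pi/2);print(b[0]);reach([x,y,.2],b[1])
d=snapshot('side');crop(d,160,120,360,270,4,'side8.png')
move_l([x,y,.09],speed=.2)
print(move_l([x,y,.022],speed=.08,f_stop=5));st()
command_gripper(.04,40);st()
move_l([x,y,.2],speed=.2)
b=near([cx,cy,.2],np.pi/2);print(b[0]);reach([cx,cy,.2],b[1])
move_l([cx,cy,.1],speed=.15);st()
for n in('top','side'):
    d=snapshot(n);crop(d,*((190,140,290,230) if n=='top' else (190,140,310,240)),6,n+'9.png')
E
```

```text
0.6641373084946571
False
t58.5 pos [0.4378 0.2423 0.0224] F [-0.1 -1.   0.5] w 0.0852
t58.9 pos [0.4378 0.2424 0.0228] F [-3.  -1.2 14.5] w 0.0609
0.49977967218674313
t61.7 pos [0.4888 0.017  0.1005] F [-0.6  1.1 -0.3] w 0.0604
```

View pics/side8.png

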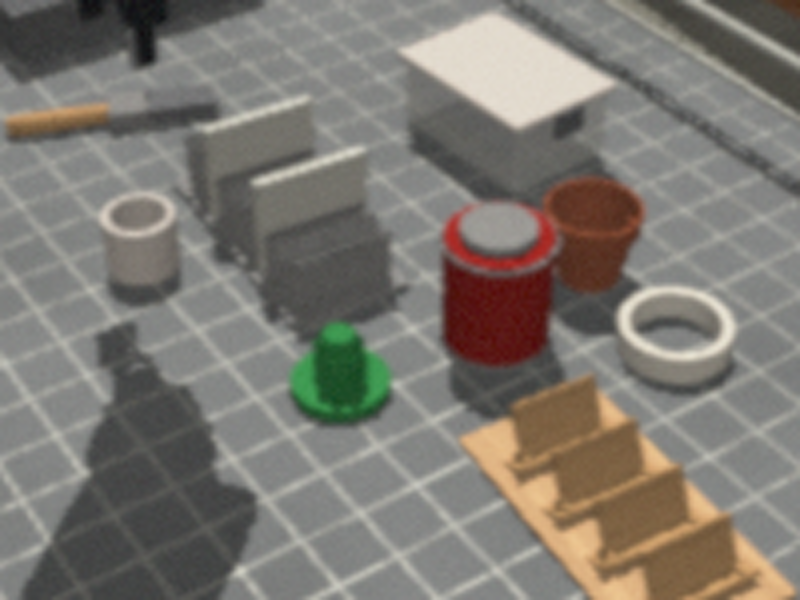

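View pics/side9.png

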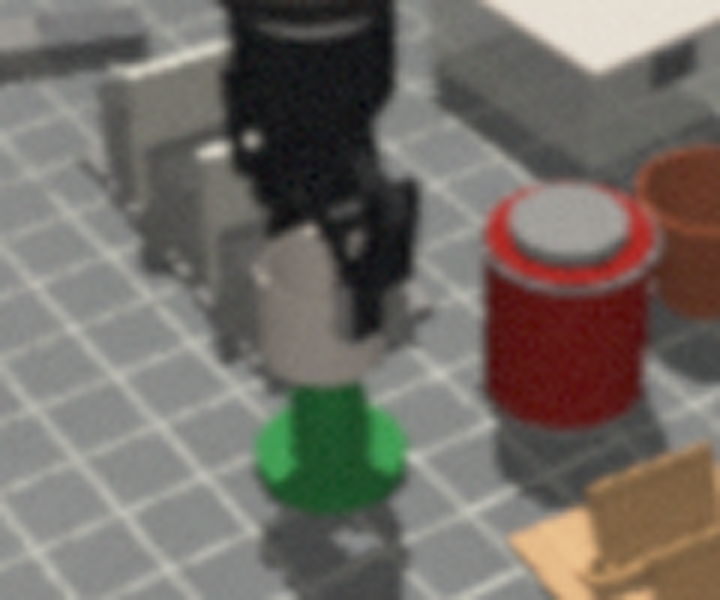

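The sleeve is held upright above the cage. I lower it; home is expected at TCP z ≈ 0.034.

```bash
python3 - <<'E'
from h import *
cx,cy=.4884,.0167
print(move_l([cx,cy,.030],speed=.03,f_stop=8));st()
E
```

```text
True
t63.7 pos [0.4884 0.0167 0.0349] F [-1.4  0.5  9.1] w 0.0606
```

```bash
python3 - <<'E'
from meas import *
cx,cy=.4884,.0167
print(move_l([cx,cy,.028],speed=.02,f_stop=15));st()
command_gripper(.08);st()
move_l([cx,cy,.15],speed=.15)
reach([.45,.25,.3],near([.45,.25,.3],np.pi/2)[1]);st()
P0=cloud(dict(np.load('top.npz')))
for n in('top','side'):
    d=snapshot(n);np.savez(n+'5.npz',**d);crop(d,*((140,80,410,280) if n=='top' else (160,90,430,290)),2.9,n+'10.png')
    P=cloud(d)
    m=(P[...,2]>.05)&(P[...,2]<.1)&(np.hypot(P[...,0]-.489,P[...,1]-.017)<.05)
    v,u=np.nonzero(m);print(n,'sleeve',m.sum(),np.percentile(P[m][:,2],[10,50,90]).round(4),cv2.minEnclosingCircle((ray(d,np.stack([u,v],1),.064)[:,:2]*1000).astype(np.float32)))
    m=(np.hypot(P[...,0]-.6265,P[...,1]-.003)<.02)&(P[...,2]>.06)&(P[...,2]<.13);print('lid',np.median(P[m],0).round(4))
E
```

```text
True
t63.9 pos [0.4888 0.0167 0.0344] F [-1.9  0.5 10.2] w 0.0605
t64.2 pos [0.4882 0.0166 0.0339] F [-0.2  0.5 -0.2] w 0.0794
t66.2 pos [0.4501 0.2487 0.299 ] F [ 1.1 -0.3  0.1] w 0.08
top sleeve 207 [0.0533 0.0613 0.067 ] ((488.4114990234375, 17.588403701782227), 30.999807357788086)
lid [0.6267 0.0029 0.108 ]
side sleeve 262 [0.0524 0.0587 0.0652] ((482.8888244628906, 9.17680549621582), 38.70698547363281)
lid [0.6261 0.0021 0.1084]
```

View pics/side10.png

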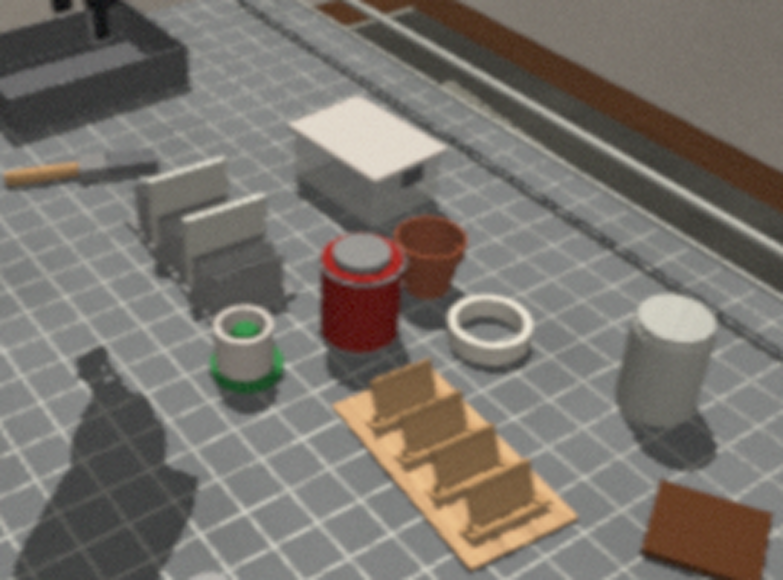

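View pics/top10.png

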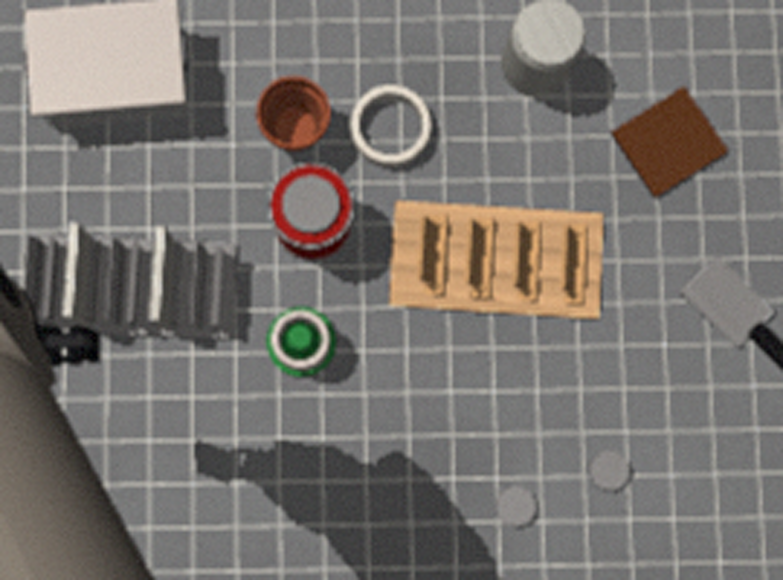

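```bash
python3 - <<'E'
from h import *
st();print(finish_job())
E
```

```text
t66.3 pos [0.4503 0.2485 0.2991] F [ 1.  -0.7 -0. ] w 0.08
the job is handed in; nothing more can be done
None
```

I put the lid on the red tin and pressed it home. Then I stood the two boards that were present in separate rack slots and pushed the sleeve down onto the green cage. I handed the job in at about 66 s with the arm clear of everything; the hand-in gives no verdict.

- **Lid:** It was knocked about 3 cm aside before I picked it up, so I found it again, centred it and then inserted it. Its top reads 108 to 108.4 mm in both views, against 108 mm when fully home, and it looks level.
- **Boards:** The easel is empty. After both were placed, their top edges read 98 mm, as expected for standing on the base. They are about 2 to 3 mm off centre along the slots. These readings come from the top view only. After the sleeve was done I checked the boards only by eye; they still stood in their slots.
- **Sleeve:** It came to a hard stop at the height expected when it rests on the foot, and it did not go further when pressed again. The top view puts it within about 1.5 mm of the cage axis.
- **Side view:** My side-view circle fits disagreed by several millimetres for the sleeve, because the tube's side wall gets into the mask. I relied on the top view, corrected by squeezing the lid at a known position.
- **Bystanders:** The pot, tape, scraper and brush look unmoved in the final pictures where visible (the brush in the side view only). I did not measure their displacement in numbers.

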